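Drive the seated bush out of the die with the ejector rod

TASK

Take the ejector rod from its wooden stand, push it down through the bore of the die so that the brass bush is driven out below the die and bears firmly on the spring cushion hidden in the sleeve (press it there with about 18 N, and never push harder than 25 N), then put the rod back upright in its stand, flange down on the wood, and let go. Leave the two press dies that stand near by alone.

Things in the scene. Friction and masses are not known exactly. Their poses are not given: they have to be found in the camera images.
- station: ejector station fixed to the worktop; origin: underside centre, z up. Grey base plate 90 x 90 x 10 mm, on it a steel sleeve 60 mm tall, on that a 56 x 56 mm aluminium die block from 70 to 105 mm height. In the sleeve, unseen and not reported, is a spring cushion set differently each time: the bush first meets it with its top face 44 to 66 mm above the worktop.
- bore_mouth (a point): centre of the upper mouth of the die's bore, on the die block's top face, 105 mm above the worktop; z up. The bore is vertical, 16 mm across with a 2 mm lead-in chamfer, and runs through the die into the sleeve's channel, which is as wide.
- bush: brass bush, 15.4 mm across, 20 mm long, in the die's bore; origin: centre of its flat top face, 93 to 99 mm above the worktop at first. It slides only straight down and stays where left; moving it takes about 5 N. On the cushion the force grows by 5 N per mm (18 N at 2.6 mm, 25 N at 4 mm); a rod rubbing on the bore wall loses some of its push. On release the cushion lifts it 1 to 3 mm, never into the die.
- rod_stand_top (a point): centre of the upper mouth of the stand's hole, 80 mm above the worktop; z up. The fixed wooden stand is a 50 x 50 mm block on an 80 x 80 x 8 mm foot; its hole is 15 mm across, with a 2 mm lead-in chamfer, 80 mm deep.
- rod_grip (a point): centre of the grip of the steel ejector rod (about 0.12 kg), on its axis; 103 mm high in the stand, where the rod hangs tip down by its flange. Grip: cylinder 20 mm across, 36 mm long. Right under it a flange 36 mm across, upper face 18 mm and lower face 23 mm below this point; fingertips can bear down on it. Then the shaft, 12 mm across, 75 mm long, chamfered tip 98 mm below this point.
- die_big: turned cylindrical press die, 31 mm across, 45 mm tall, standing loose on the worktop; origin: underside centre. To be left alone.
- die_small: turned cylindrical press die, 25 mm across, 38 mm tall, standing loose on the worktop; origin: underside centre. To be left alone.
- rod: the ejector rod again; origin: centre of its tip, z towards the grip
Things that resemble listed ones, but are neither listed nor needed, are in the scene too. What is shaped like the station but green is not meant. What is shaped like the rod but pink is not meant.

How it is judged:
By the outcome, as a careful person would: the job done as asked, in the order asked, and still so for the second after the job is handed in, with the robot touching nothing.
It also fails if it takes over 61 s, if anything falls off the work surface, if the arm or the gripper's body presses on something with over 40 N, if the wrist force passes 120 N, or if a joint passes its speed limit or range.

ROBOT

A 6-joint arm with a two-finger parallel gripper is mounted at the origin on a cart in front of the work surface, level with it; the furniture and walls round the work are solid. World frame = base frame: x ahead of the robot, y to its left, z up, the work surface at z = 0. Lengths are in m, angles in rad, forces in N, time in s.
With the tool pointing down it reaches from about 0.3 to 0.95 m from the base axis. Payload 3.1 kg.
Tool frame: the origin (TCP) lies midway between the tips of the shut fingers; the grasp point (between the pads) lies 19 mm behind it; z points along the fingers, y is the direction in which the jaws open and shut (so a half turn about z gives the same grasp; the last joint's range is limited). The gripper opens to 85 mm and grips with 20 to 120 N. Pads are 22 mm wide; open, the fingers measure 114 mm over their backs; the gripper's body (76 mm by 85 mm) begins 54 mm behind the grasp point. The pads swing forward as they close: fully open they stand 13 mm farther back than shut.
Start: joints at [1.146, 0.308, 1.634, -0, 1.2, -0.07], TCP at [0.217, 0.586, 0.231] pointing down, gripper open.
Joint ranges: [-3.06, 3.06], [-0.79, 1.96], [0.05, 2.63], [-1.19, 4.34], [0.05, 2.64], [-2.94, 2.94]. Speed limits (rad/s): [2.79, 2.79, 3.14, 3.14, 3.14, 3.14].

INTERFACE

Orientations are given as a rotation vector (axis times angle).
In Python, from rig import readout, optics, robot gives the robot as it stands. The module is installed in compiled form; this text tells all that it offers.
- The arm moves only by the tool carry_out, never from a script. Its argument "steps" is a list of rows, each an object of numbers: "tx", "ty", "tz": the shift along the world's x, y, z in mm; "roll": the turn about the world's z in rad; "claw": the finger opening in mm, from 0 to 85.4. In form: [{"tx": .., "ty": .., "tz": .., "roll": .., "claw": ..}, ...]. A call has 1 to 20 rows; each row is the pose to reach, as a shift and turn from the pose commanded when the call began; what a row does not reach only later rows make up. A row lasts 1/10 s, in which the tool goes at most 50 mm and 8.59 degrees, less where a joint would pass 70% of its speed; a pose out of reach is approached as far as the arm can. A call with a gripper value outside its range is refused whole. The fingers move at their own pace and stop on an object; the grip force is fixed at half the most. Time passes only in rows, so rows that repeat a pose let the fingers close. It gives the time, the measured TCP pose, the force and the opening at its end, in the units of the state.
- readout.state(): the state, without advancing time (a new reading comes with each control period).
- optics.camera(name): name is "side" or "top"; returns the picture (480x640x3 uint8, red, green, blue); there is no depth.
- optics.get_calibration(name): a dict with "K" (3x3 intrinsics, pixels), "T" (4x4, takes a point from camera to world coordinates). Camera axes: x right, y down, z forward; pixel columns grow to the right and rows downward; lengths in m; the calibration is good to about 2 mm. A picture is of the moment at which its call begins. get_calibration takes no time and is no camera call.
- robot.finish_job(): hands the job in, once; it reports no verdict.
The state is a dict: "time": time; "joints": joint angles; "joint_velocities": joint speeds; "joint_torque": joint torques, N m; "tool_pos": TCP position; "ee_rot": TCP orientation; "wrist_force": force on the tool from outside, world axes, zero at the start; "ft_torque": the same for the moment, N m; "width": finger opening in m.
Only numpy, scipy, OpenCV 4.12 (cv2) and the standard library are available. Lean on these libraries where they do the work, as an engineer would, in place of code of your own. Each camera call takes 0.05 s, during which the arm holds its last target.

## Working session

There is one attempt and no reset: what is moved stays moved. The work goes in short steps, Python scripts to look and compute and a tool call to move; the robot and the scene stay as the last step left them, time stands still between calls to the robot, and variables do not carry over. Pictures are saved under pics/ and viewed, and the job is handed in when it is done.

Besides the shell and the picture viewer there is one more tool, called after "Request:" by a JSON object that holds its "op" and its "data". carry_out: Moves the arm, as the interface text tells. Its arguments: {"type":"object","properties":{"steps":{"type":"array","items":{"type":"object","properties":{"tx":{"type":"number"},"ty":{"type":"number"},"tz":{"type":"number"},"roll":{"type":"number"},"claw":{"type":"number"}}}}},"required":["steps"]}

```bash
mkdir -p pics; python3 - <<'E'
from rig import readout, optics, robot
import cv2
for n in("side","top"):
    im=optics.camera(n); cv2.imwrite(f"pics/{n}0.png",im[:,:,::-1])
    c=optics.get_calibration(n); print(n,c["K"].round(1).tolist(),c["T"].round(4).tolist())
s=readout.state(); print(s)
E
```

```text
side [[559.7, 0.0, 319.8], [0.0, 559.7, 235.3], [0.0, 0.0, 1.0]] [[0.9382, -0.2116, 0.2738, 0.2295], [-0.3457, -0.6092, 0.7137, -0.524], [0.0158, -0.7642, -0.6448, 0.6373], [0.0, 0.0, 0.0, 1.0]]
top [[439.3, 0.0, 312.6], [0.0, 439.3, 235.8], [0.0, 0.0, 1.0]] [[-0.0022, -0.9931, 0.1169, 0.3762], [-0.9998, 0.0, -0.0186, 0.0803], [0.0185, -0.1169, -0.993, 0.9324], [0.0, 0.0, 0.0, 1.0]]
{'time': 0.1, 'joints': array([ 1.14626908e+00,  3.08949298e-01,  1.63506459e+00, -3.72746159e-05,
        1.19973578e+00, -6.96800351e-02]), 'joint_velocities': array([ 5.48194537e-05, -9.87350282e-04, -3.40949011e-03, -1.60371233e-03,
       -1.87633773e-04,  3.99757755e-04]), 'joint_torque': array([-1.22486061e-03, -4.16405833e+01, -2.77645183e+01, -1.36342692e-04,
        4.11254106e-03,  2.33833134e-06]), 'tool_pos': array([0.21686397, 0.58535697, 0.23013987]), 'ee_rot': array([-0.55436448, -3.0917908 ,  0.00329812]), 'wrist_force': array([0.39812711, 0.70306512, 0.71610636]), 'ft_torque': array([0.04056656, 0.04424812, 0.06517703]), 'width': 0.0855370278464283}
```

View pics/side0.png

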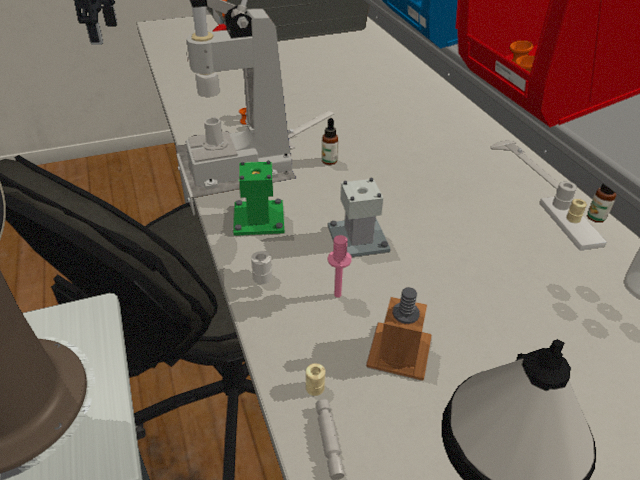

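View pics/top0.png

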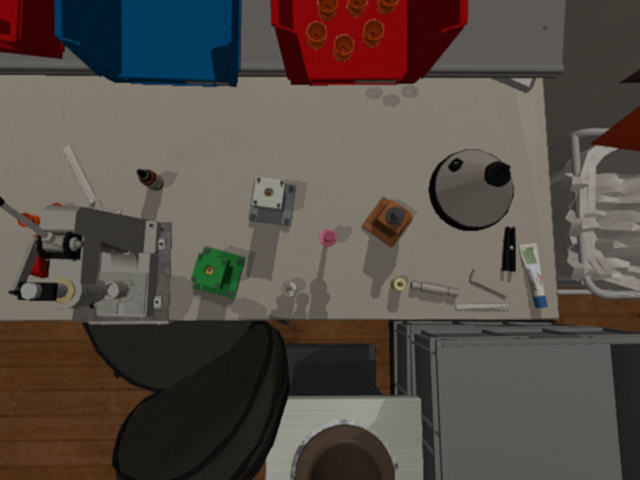

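Candidates:
- **Rod:** grey grip in the wooden stand, side (407,300) / top (396,215). The pink one at side (340,262) / top (328,237) is a decoy. The grey bar lying at side (330,440) is unrelated.
- **Station:** grey, side (361,200) / top (269,193). The green one at side (258,190) / top (210,272) is a decoy.
- **Dies:** side (261,267) and (316,379).

I choose the grey rod and the grey station, and check both in close crops.

```bash
python3 - <<'E'
import cv2,numpy as np
s=cv2.imread("pics/side0.png");t=cv2.imread("pics/top0.png")
def crop(im,x,y,w=80,h=80,f=5): 
    return cv2.resize(im[y:y+h,x:x+w],None,fx=f,fy=f,interpolation=cv2.INTER_CUBIC)
a=np.hstack([crop(s,365,280,100,100,4),crop(s,320,165,100,100,4)])
cv2.imwrite("pics/c_side.png",a)
a=np.hstack([crop(t,355,185),crop(t,235,160)])
cv2.imwrite("pics/c_top.png",a)
E
```

```text
(no output)
```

View pics/c_side.png

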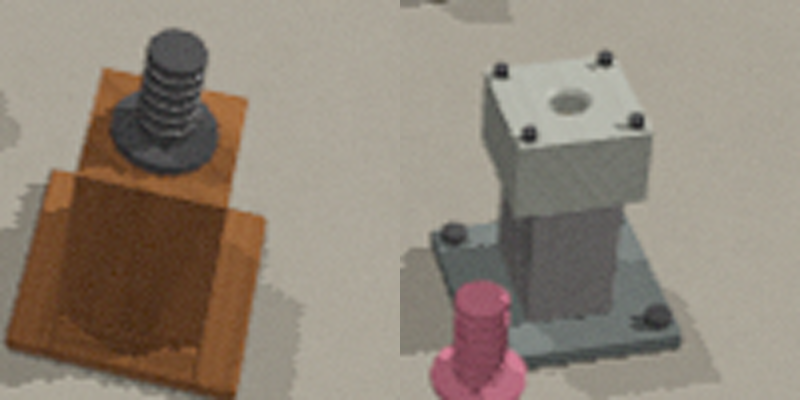

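View pics/c_top.png

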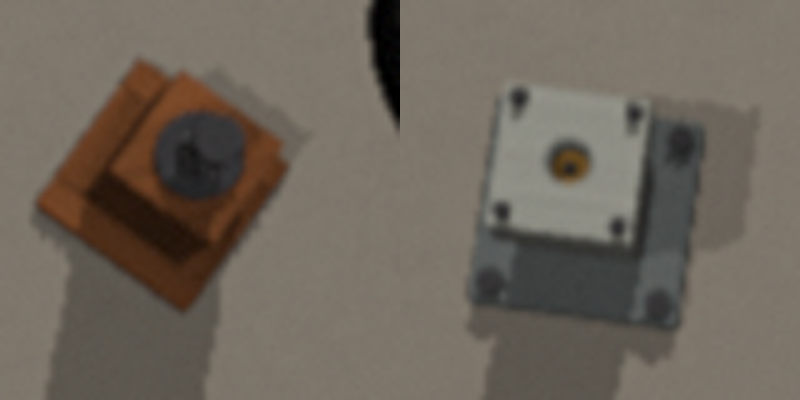

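```bash
cat > h.py <<'E'
import numpy as np,cv2
from rig import readout,optics,robot
C={n:optics.get_calibration(n) for n in("side","top")}
def ray(n,p):
    K,T=C[n]["K"],C[n]["T"]; d=T[:3,:3]@np.linalg.inv(K)@np.array([p[0],p[1],1.]); return T[:3,3],d
def onz(n,p,z):
    o,d=ray(n,p); return o+d*(z-o[2])/d[2]
def tri(ps,pt):
    A=[];b=[]
    for n,p in(("side",ps),("top",pt)):
        o,d=ray(n,p);d=d/np.linalg.norm(d);P=np.eye(3)-np.outer(d,d);A.append(P);b.append(P@o)
    return np.linalg.lstsq(np.vstack(A),np.hstack(b),rcond=None)[0]
def proj(n,X):
    K,T=C[n]["K"],C[n]["T"]; c=T[:3,:3].T@(np.array(X)-T[:3,3]); q=K@c; return q[:2]/q[2]
E
python3 - <<'E'
from h import *
m=lambda v:(np.array(v)*1000).round(1)
ims={"side":cv2.imread("pics/side0.png"),"top":cv2.imread("pics/top0.png")}
# hand-read crop pixels
print("bore", m(onz("side",(362.3,189.8),.105)),m(onz("top",(268.4,191.8),.105)),"tri",m(tri((362.3,189.8),(268.4,191.8))))
# dark rod masks
for n,box,z in(("side",(365,280,470,330),.121),("top",(380,200,415,232),.085)):
    g=cv2.cvtColor(ims[n],cv2.COLOR_BGR2HSV);x0,y0,x1,y1=box;s=g[y0:y1,x0:x1]
    k=((s[...,1]<70)&(s[...,2]<105)).astype(np.uint8)
    num,l,st,ce=cv2.connectedComponentsWithStats(k);i=1+st[1:,4].argmax();print(n,st[i],ce[i]+[x0,y0])
    c=max(cv2.findContours((l==i).astype(np.uint8),0,1)[0],key=cv2.contourArea);e=cv2.fitEllipse(c);print(e[0][0]+x0,e[0][1]+y0,e[1])
print("rodtop",m(onz("side",(408.8,292.4),.121)), "flange side",m(onz("side",(405.6,312.2),.085)),"flange top",m(onz("top",(394.6,215.6),.085)))
# die block top
for n,box in(("side",(330,170,395,205)),("top",(240,165,300,215))):
    x0,y0,x1,y1=box;g=cv2.cvtColor(ims[n],cv2.COLOR_BGR2HSV)[y0:y1,x0:x1]
    print(n,g[5::12,5::12].reshape(-1,3)[:20].tolist())
# others
print("pink top",m(onz("side",(340.5,238),.121)),m(onz("top",(329,235),.085)),"base",m(onz("side",(338,296),0)))
print("green bore",m(onz("side",(257,172),.105)),m(onz("top",(209,270),.105)))
print("die A",m(onz("side",(261,280),0)),m(onz("top",(291,289),.04)),"die B",m(onz("side",(316,391),0)),m(onz("top",(400,284),.04)))
print("lamp tip",m(tri((558,348),(456,163))),m(tri((545,367),(497,174))))
print("press", m(tri((260,12),(75,240))), m(onz("top",(165,270),0)), m(onz("top",(165,225),0)))
print([proj(n,[.217,.5857,.23]) for n in C])
E
```

```text
bore [561.  150.6 105. ] [558.4 149.3 105. ] tri [559.1 148.9 106.4]
side [ 28   8  26  36 646] [406.48452012 306.92260062]
406.4262275695801 307.1595916748047 (23.9559383392334, 35.91909408569336)
top [  6   8  18  17 239] [394.53556485 215.58158996]
394.5254611968994 215.59774494171143 (15.9414701461792, 17.3021297454834)
rodtop [517.2 -96.4 121. ] flange side [516.5 -97.7  85. ] flange top [515.8 -96.4  85. ]
side [[19, 29, 170], [22, 28, 171], [18, 30, 168], [19, 28, 172], [20, 27, 167], [22, 27, 167], [33, 14, 184], [30, 11, 180], [33, 15, 182], [20, 27, 169], [23, 30, 171], [43, 19, 95], [36, 14, 186], [33, 14, 168], [25, 29, 159]]
top [[19, 38, 126], [18, 35, 125], [18, 36, 126], [18, 40, 129], [17, 42, 129], [18, 36, 126], [26, 19, 110], [33, 18, 142], [150, 10, 52], [17, 37, 109], [17, 38, 126], [30, 18, 143], [14, 105, 56], [30, 16, 143], [83, 14, 74], [19, 38, 126], [24, 19, 67], [30, 17, 134], [30, 14, 92], [20, 32, 95]]
pink top [474.4  32.1 121. ] [477.5  32.5  85. ] base [476.   33.7   0. ]
green bore [412.3 256.5 105. ] [409.1 258.8 105. ]
die A [372.  107.7   0. ] [373.2 107.3  40. ] die B [ 384.4 -117.8    0. ] [ 382.8 -113.4   40. ]
lamp tip [ 631.2 -223.7  108.3] [ 581.5 -270.9  157.2]
press [454.4 393.4 323.5] [413.4 373.7   0. ] [509.1 377.3   0. ]
[array([105.91361525,  42.41454527]), array([-27.28613282, 393.41589493])]
```

```bash
python3 - <<'E'
from h import *
for p in((284,335),(270,325),(90,325),(120,440),(245,440)):
    for z in(-.3,-.15,0,.15,.3): 
        X=onz("top",p,z); print(p,z,X.round(3),proj("side",X).round())
E
```

```text
(284, 335) -0.3 [ 0.247  0.136 -0.3  ] [202. 396.]
(284, 335) -0.15 [ 0.262  0.13  -0.15 ] [202. 347.]
(284, 335) 0 [0.278 0.123 0.   ] [201. 288.]
(284, 335) 0.15 [0.294 0.116 0.15 ] [200. 213.]
(284, 335) 0.3 [0.31  0.109 0.3  ] [199. 118.]
(270, 325) -0.3 [ 0.274  0.175 -0.3  ] [212. 376.]
(270, 325) -0.15 [ 0.286  0.164 -0.15 ] [211. 330.]
(270, 325) 0 [0.299 0.152 0.   ] [210. 272.]
(270, 325) 0.15 [0.311 0.14  0.15 ] [209. 201.]
(270, 325) 0.3 [0.324 0.129 0.3  ] [207. 109.]
(90, 325) -0.3 [ 0.276  0.666 -0.3  ] [174. 228.]
(90, 325) -0.15 [ 0.288  0.595 -0.15 ] [174. 196.]
(90, 325) 0 [0.3   0.524 0.   ] [174. 156.]
(90, 325) 0.15 [0.312 0.452 0.15 ] [175. 105.]
(90, 325) 0.3 [0.325 0.381 0.3  ] [176.  38.]
(120, 440) -0.3 [-0.025  0.57  -0.3  ] [ 51. 279.]
(120, 440) -0.15 [ 0.024  0.511 -0.15 ] [ 55. 242.]
(120, 440) 0 [0.072 0.451 0.   ] [ 60. 196.]
(120, 440) 0.15 [0.121 0.391 0.15 ] [ 66. 138.]
(120, 440) 0.3 [0.17  0.332 0.3  ] [74. 62.]
(245, 440) -0.3 [-0.028  0.239 -0.3  ] [ 50. 394.]
(245, 440) -0.15 [ 0.021  0.22  -0.15 ] [ 55. 345.]
(245, 440) 0 [0.07 0.2  0.  ] [ 60. 286.]
(245, 440) 0.15 [0.12  0.181 0.15 ] [ 68. 211.]
(245, 440) 0.3 [0.169 0.162 0.3  ] [ 77. 116.]
```

Request:
{"op": "carry_out", "data": {"steps": [{"tz":50},{"tz":100},{"tz":150,"ty":0},{"tz":150,"ty":-50,"roll":-0.15},{"tz":150,"ty":-100,"roll":-0.3},{"tz":150,"ty":-150,"roll":-0.45},{"tz":150,"ty":-200,"roll":-0.6},{"tz":150,"ty":-250,"roll":-0.75},{"tz":150,"ty":-290,"roll":-0.9},{"tz":150,"tx":30,"ty":-330,"roll":-0.9},{"tz":150,"tx":60,"ty":-370,"roll":-0.9},{"tz":150,"tx":90,"ty":-410,"roll":-0.9},{"tz":150,"tx":120,"ty":-450,"roll":-0.9},{"tz":150,"tx":150,"ty":-490,"roll":-0.9},{"tz":150,"tx":180,"ty":-530,"roll":-0.9},{"tz":150,"tx":210,"ty":-570,"roll":-0.9},{"tz":150,"tx":240,"ty":-610,"roll":-0.9},{"tz":150,"tx":270,"ty":-650,"roll":-0.9},{"tz":150,"tx":300,"ty":-683,"roll":-0.9},{"tz":150,"tx":300,"ty":-683,"roll":-0.9}]}}

```text
$.steps[0]: bad value
```

Request:
{"op": "carry_out", "data": {"steps": [{"tx":0,"ty":0,"tz":50,"roll":0,"claw":85},{"tx":0,"ty":0,"tz":100,"roll":0,"claw":85},{"tx":0,"ty":0,"tz":150,"roll":0,"claw":85},{"tx":0,"ty":-50,"tz":150,"roll":-0.15,"claw":85},{"tx":0,"ty":-100,"tz":150,"roll":-0.3,"claw":85},{"tx":0,"ty":-150,"tz":150,"roll":-0.45,"claw":85},{"tx":0,"ty":-200,"tz":150,"roll":-0.6,"claw":85},{"tx":0,"ty":-250,"tz":150,"roll":-0.75,"claw":85},{"tx":0,"ty":-290,"tz":150,"roll":-0.9,"claw":85},{"tx":30,"ty":-330,"tz":150,"roll":-0.9,"claw":85},{"tx":60,"ty":-370,"tz":150,"roll":-0.9,"claw":85},{"tx":90,"ty":-410,"tz":150,"roll":-0.9,"claw":85},{"tx":120,"ty":-450,"tz":150,"roll":-0.9,"claw":85},{"tx":150,"ty":-490,"tz":150,"roll":-0.9,"claw":85},{"tx":180,"ty":-530,"tz":150,"roll":-0.9,"claw":85},{"tx":210,"ty":-570,"tz":150,"roll":-0.9,"claw":85},{"tx":240,"ty":-610,"tz":150,"roll":-0.9,"claw":85},{"tx":270,"ty":-650,"tz":150,"roll":-0.9,"claw":85},{"tx":300,"ty":-683,"tz":150,"roll":-0.9,"claw":85},{"tx":300,"ty":-683,"tz":150,"roll":-0.9,"claw":85}]}}

```text
time: 2.1
tool_pos: [0.5192, -0.101, 0.3792]
ee_rot: [-1.85, -2.538, 0.003]
wrist_force: [0.2, 1.1, -1.3]
width: 0.0849
```

Request:
{"op": "carry_out", "data": {"steps": [{"tx":0,"ty":0,"tz":0,"roll":0,"claw":85},{"tx":0,"ty":0,"tz":-50,"roll":0,"claw":85},{"tx":0,"ty":0,"tz":-100,"roll":0,"claw":85},{"tx":0,"ty":0,"tz":-150,"roll":0,"claw":85},{"tx":0,"ty":0,"tz":-190,"roll":0,"claw":60},{"tx":0,"ty":0,"tz":-190,"roll":0,"claw":50},{"tx":0,"ty":0,"tz":-190,"roll":0,"claw":50},{"tx":0,"ty":0,"tz":-190,"roll":0,"claw":50}]}}

```text
time: 2.9
tool_pos: [0.5193, -0.0969, 0.1946]
ee_rot: [1.84, 2.54, 0.003]
wrist_force: [-0.3, -0.8, 0.4]
width: 0.0501
```

```bash
python3 - <<'E'
from h import *
s=readout.state();print(s["time"],s["tool_pos"],s["ee_rot"],s["width"],s["wrist_force"],s["ft_torque"])
a=[optics.camera(n)[:,:,::-1] for n in("side","top")]
for n,i in zip(("side","top"),a): cv2.imwrite(f"pics/{n}1.png",i)
cv2.imwrite("pics/c1.png",np.hstack([cv2.resize(a[0][200:360,330:490],(400,400)),cv2.resize(a[1][160:280,340:460],(400,400))]))
E
```

```text
2.9 [ 0.51926049 -0.09693359  0.19455769] [1.84008204 2.53979456 0.00327349] 0.05008742987139965 [-0.34653537 -0.81614714  0.39595751] [ 0.03024673 -0.04199775  0.04699452]
```

View pics/c1.png

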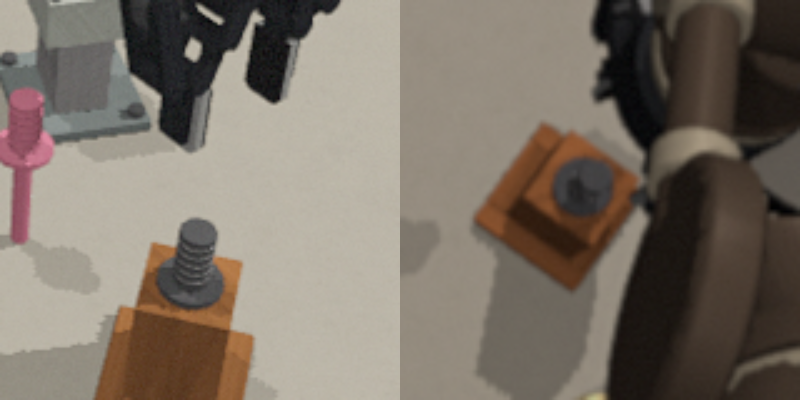

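```bash
python3 - <<'E'
from h import *
for z in(.121,.195,.21): print(z,[proj(n,[.519,-.097,z]).round(1) for n in C])
from scipy.spatial.transform import Rotation as R
print(R.from_rotvec([1.84,2.54,.003]).as_matrix().round(3))
E
```

```text
0.121 [array([410.3, 292.4]), array([398.8, 210.8])]
0.195 [array([417.7, 249.1]), array([408. , 203.3])]
0.21 [array([419.4, 239.6]), array([410.1, 201.6])]
[[-0.312  0.95   0.005]
 [ 0.95   0.312 -0.001]
 [-0.003  0.005 -1.   ]]
```

View pics/side1.png

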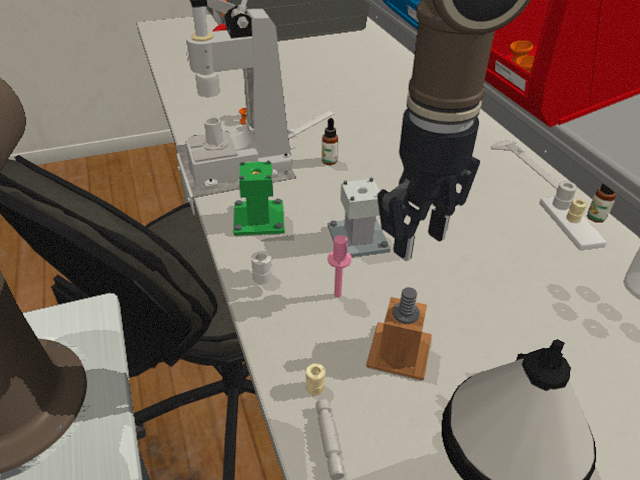

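Request:
{"op": "carry_out", "data": {"steps": [{"tx":-2,"ty":0,"tz":0,"roll":0,"claw":50},{"tx":-2,"ty":0,"tz":-30,"roll":0,"claw":50},{"tx":-2,"ty":0,"tz":-60,"roll":0,"claw":50},{"tx":-2,"ty":0,"tz":-80,"roll":0,"claw":50},{"tx":-2,"ty":0,"tz":-95,"roll":0,"claw":50},{"tx":-2,"ty":0,"tz":-100,"roll":0,"claw":50},{"tx":-2,"ty":0,"tz":-100,"roll":0,"claw":50},{"tx":-2,"ty":0,"tz":-100,"roll":0,"claw":50}]}}

```text
time: 3.8
tool_pos: [0.5162, -0.0973, 0.0925]
ee_rot: [1.843, 2.542, 0.001]
wrist_force: [-0.4, 0.1, -0.4]
width: 0.0499
```

Request:
{"op": "carry_out", "data": {"steps": [{"tx":0,"ty":0.5,"tz":-3,"roll":0,"claw":50},{"tx":0,"ty":0.5,"tz":-3,"roll":0,"claw":30},{"tx":0,"ty":0.5,"tz":-3,"roll":0,"claw":24},{"tx":0,"ty":0.5,"tz":-3,"roll":0,"claw":24},{"tx":0,"ty":0.5,"tz":-3,"roll":0,"claw":20},{"tx":0,"ty":0.5,"tz":-3,"roll":0,"claw":10},{"tx":0,"ty":0.5,"tz":-3,"roll":0,"claw":5},{"tx":0,"ty":0.5,"tz":-3,"roll":0,"claw":5}]}}

```text
time: 4.6
tool_pos: [0.5156, -0.0965, 0.0887]
ee_rot: [1.844, 2.543, 0.001]
wrist_force: [0.3, 0.6, 3.0]
width: 0.0183
```

```bash
python3 - <<'E'
from h import *
s=readout.state();print(s["time"],s["tool_pos"],s["ee_rot"],s["width"],s["wrist_force"],s["ft_torque"])
a=[optics.camera(n)[:,:,::-1] for n in("side","top")]
for n,i in zip(("side","top"),a): cv2.imwrite(f"pics/{n}2.png",i)
cv2.imwrite("pics/c2.png",np.hstack([cv2.resize(a[0][220:340,345:465],(400,400)),cv2.resize(a[1][160:280,340:460],(400,400))]))
E
```

```text
4.6 [ 0.51555147 -0.09649093  0.0886919 ] [1.84384114e+00 2.54271906e+00 5.25565948e-04] 0.01831912534397053 [0.27803491 0.55496121 2.97561491] [ 0.07005437  0.05611628 -0.00855069]
```

View pics/c2.png

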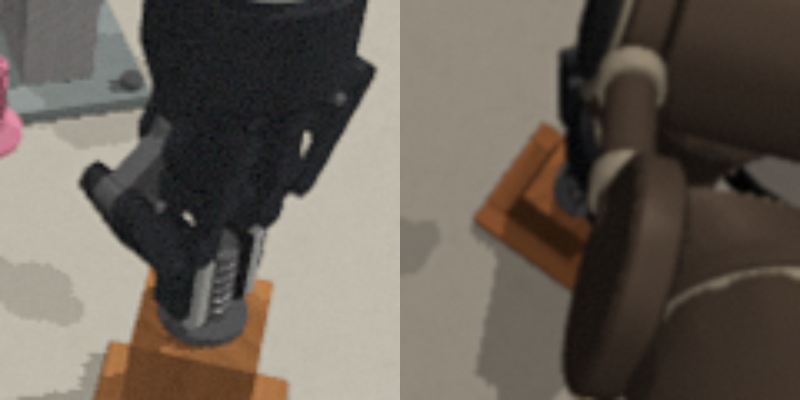

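Request:
{"op": "carry_out", "data": {"steps": [{"tx":0,"ty":0,"tz":5,"roll":0,"claw":5},{"tx":0,"ty":0,"tz":15,"roll":0,"claw":5},{"tx":0,"ty":0,"tz":35,"roll":0,"claw":5},{"tx":0,"ty":0,"tz":60,"roll":0,"claw":5},{"tx":0,"ty":0,"tz":90,"roll":0,"claw":5},{"tx":0,"ty":0,"tz":120,"roll":0,"claw":5},{"tx":0,"ty":0,"tz":150,"roll":0,"claw":5},{"tx":0,"ty":0,"tz":170,"roll":0,"claw":5},{"tx":0,"ty":0,"tz":170,"roll":0,"claw":5},{"tx":0,"ty":0,"tz":170,"roll":0,"claw":5}]}}

```text
time: 5.7
tool_pos: [0.5146, -0.0964, 0.2581]
ee_rot: [-1.844, -2.543, 0.001]
wrist_force: [-0.0, -0.3, -0.1]
width: 0.0185
```

```bash
python3 - <<'E'
from h import *
s=readout.state();print(s["time"],s["tool_pos"],s["ee_rot"],s["width"],s["wrist_force"],s["ft_torque"])
a=[optics.camera(n)[:,:,::-1] for n in("side","top")]
for n,i in zip(("side","top"),a): cv2.imwrite(f"pics/{n}3.png",i)
cv2.imwrite("pics/c3.png",np.hstack([cv2.resize(a[0][160:360,330:530],(400,400)),cv2.resize(a[1][160:280,340:460],(400,400))]))
E
```

```text
5.7 [ 0.51458093 -0.0963518   0.25805859] [-1.84396751e+00 -2.54285889e+00  5.22384044e-04] 0.01854779180417597 [-0.04423538 -0.32627583 -0.13475918] [ 0.02087289  0.0623898  -0.0463047 ]
```

View pics/c3.png

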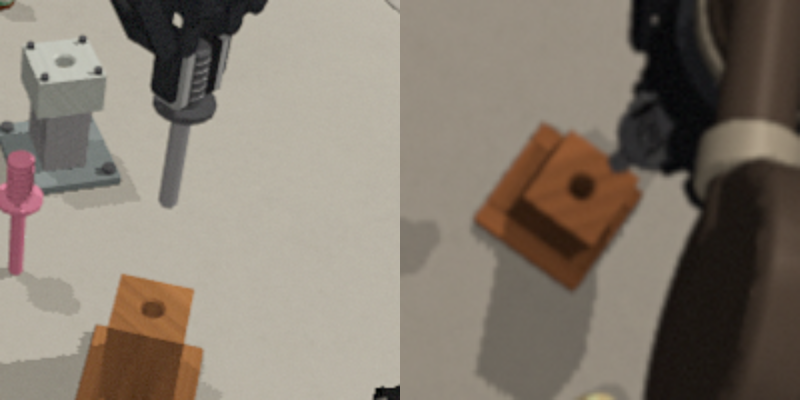

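```bash
python3 - <<'E'
from h import *
m=lambda v:(np.array(v)*1000).round(1)
ims={n:cv2.imread(f"pics/{n}3.png") for n in("side","top")}
cv2.imwrite("pics/z3.png",np.hstack([cv2.resize(ims["side"][230:290,390:450],(390,390),interpolation=2),cv2.resize(ims["side"][295:335,386:426],(390,390),interpolation=2)]))
print("hole",m(onz("side",(406.2,314.2),.08)),m(onz("top",(394.3,215.5),.08)))
print("tip",m(onz("side",(413.8,261.8),.174)), proj("side",[.5146,-.0964,.174]),proj("side",[.5146,-.0964,.25]),proj("top",[.5146,-.0964,.174]))
# die top face polygon centroid by mask
for n,x0,y0,x1,y1 in(("side",335,172,390,216),("top",245,172,290,215)):
    i=cv2.imread(f"pics/{n}0.png");g=cv2.cvtColor(i,cv2.COLOR_BGR2HSV)[y0:y1,x0:x1]
    k=((g[...,1]<24)&(g[...,2]>(174 if n=="side" else 105))).astype(np.uint8)*255
    k=cv2.morphologyEx(k,cv2.MORPH_OPEN,np.ones((2,2)))
    c=max(cv2.findContours(k,0,1)[0],key=cv2.contourArea);h=cv2.convexHull(c);M=cv2.moments(h)
    p=np.array([M["m10"]/M["m00"]+x0,M["m01"]/M["m00"]+y0])
    q=cv2.minAreaRect(h) if n=="top" else None
    # centroid in world: map hull to plane
    W=np.array([onz(n,(a[0][0]+x0,a[0][1]+y0),.105)[:2]*1000 for a in h]).astype(np.float32)
    r=cv2.minAreaRect(W);print(n,p,"rect",r,"hullcent",m(onz(n,p,.105)))
E
```

```text
hole [518.3 -97.3  80. ] [516.8 -96.9  80. ]
tip [517.2 -96.  174. ] [412.06014441 262.50937459] [420.25861763 213.2570675 ] [404.90557805 208.02975525]
side [362.33044483 190.53581745] rect ((561.0333862304688, 148.72872924804688), (55.70490264892578, 54.65147018432617), 81.96537017822266) hullcent [560.2 148.7 105. ]
top [268.64962244 193.08673139] rect ((556.0547485351562, 148.35885620117188), (56.29814910888672, 55.44767379760742), 82.18302154541016) hullcent [555.9 148.8 105. ]
```

View pics/z3.png

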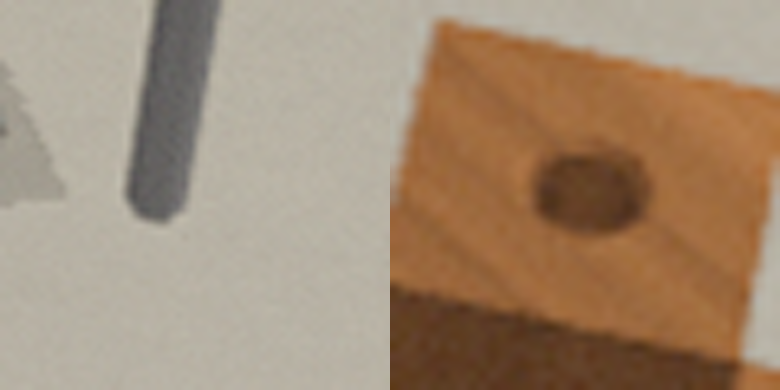

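Request:
{"op": "carry_out", "data": {"steps": [{"tx":4,"ty":25,"tz":0,"roll":0,"claw":5},{"tx":12,"ty":65,"tz":0,"roll":0,"claw":5},{"tx":19,"ty":110,"tz":0,"roll":0,"claw":5},{"tx":27,"ty":155,"tz":0,"roll":0,"claw":5},{"tx":35,"ty":200,"tz":0,"roll":0,"claw":5},{"tx":41,"ty":235,"tz":0,"roll":0,"claw":5},{"tx":43,"ty":246,"tz":0,"roll":0,"claw":5},{"tx":43,"ty":246,"tz":-20,"roll":0,"claw":5},{"tx":43,"ty":246,"tz":-40,"roll":0,"claw":5},{"tx":43,"ty":246,"tz":-55,"roll":0,"claw":5},{"tx":43,"ty":246,"tz":-55,"roll":0,"claw":5},{"tx":43,"ty":246,"tz":-55,"roll":0,"claw":5}]}}

```text
time: 7.0
tool_pos: [0.5578, 0.1489, 0.2026]
ee_rot: [-1.844, -2.542, 0.002]
wrist_force: [0.7, 0.3, -0.2]
width: 0.0183
```

```bash
python3 - <<'E'
from h import *
s=readout.state();print(s["time"],s["tool_pos"],s["ee_rot"],s["width"],s["wrist_force"],s["ft_torque"])
a=[optics.camera(n)[:,:,::-1] for n in("side","top")]
for n,i in zip(("side","top"),a): cv2.imwrite(f"pics/{n}4.png",i)
cv2.imwrite("pics/c4.png",np.hstack([cv2.resize(a[0][130:220,325:415],(400,400)),cv2.resize(a[1][150:230,230:310],(400,400))]))
E
```

```text
7.0 [0.5577846  0.1489466  0.20255945] [-1.84449245e+00 -2.54180961e+00  2.11443502e-03] 0.018337925540401614 [ 0.73446808  0.31175152 -0.23729147] [ 0.03182128 -0.00531031  0.03304476]
```

View pics/c4.png

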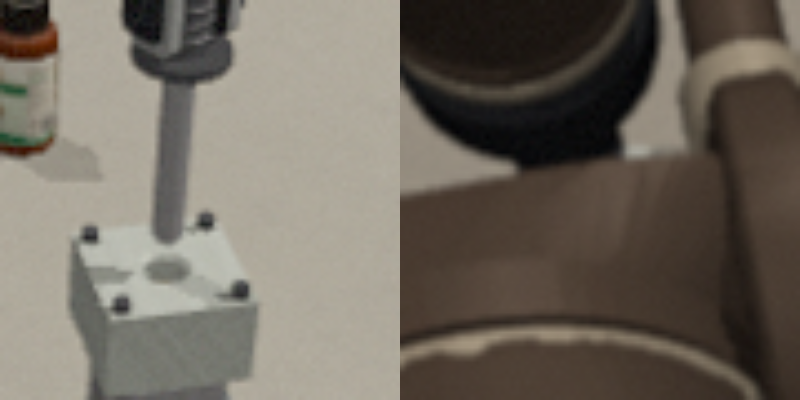

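```bash
python3 - <<'E'
from h import *
m=lambda v:(np.array(v)*1000).round(1)
print(m(onz("side",(362.1,182.8),.119)),m(onz("side",(362.1,190.0),.105)))
i=cv2.imread("pics/side4.png")[175:200,345:385]
cv2.imwrite("pics/z4.png",cv2.resize(i,None,fx=16,fy=16,interpolation=2))
E
```

```text
[559.8 150.8 119. ] [560.5 150.2 105. ]
```

View pics/z4.png

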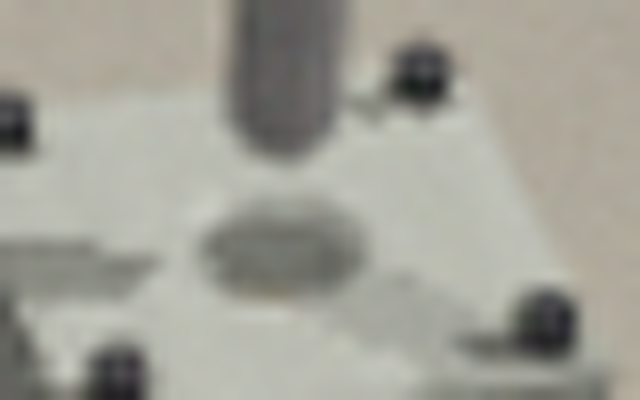

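Request:
{"op": "carry_out", "data": {"steps": [{"tx":0.3,"ty":0,"tz":-5,"roll":0,"claw":5},{"tx":0.3,"ty":0,"tz":-9,"roll":0,"claw":5},{"tx":0.3,"ty":0,"tz":-12,"roll":0,"claw":5},{"tx":0.3,"ty":0,"tz":-15,"roll":0,"claw":5},{"tx":0.3,"ty":0,"tz":-17,"roll":0,"claw":5},{"tx":0.3,"ty":0,"tz":-17,"roll":0,"claw":5}]}}

```text
time: 7.7
tool_pos: [0.5581, 0.1495, 0.1858]
ee_rot: [-1.844, -2.543, 0.001]
wrist_force: [-0.1, -0.1, -0.9]
width: 0.0183
```

```bash
python3 - <<'E'
from h import *
s=readout.state();print(s["time"],s["tool_pos"],s["ee_rot"],s["width"],s["wrist_force"],s["ft_torque"])
i=optics.camera("side")[:,:,::-1];cv2.imwrite("pics/z5.png",cv2.resize(i[150:210,330:400],None,fx=8,fy=8,interpolation=2))
E
```

```text
7.7 [0.55810883 0.1495285  0.18576244] [-1.84377614e+00 -2.54285801e+00  1.13170592e-03] 0.018289947623775175 [-0.12803253 -0.05647633 -0.92702651] [ 0.02091885  0.01832225 -0.00917708]
```

View pics/z5.png

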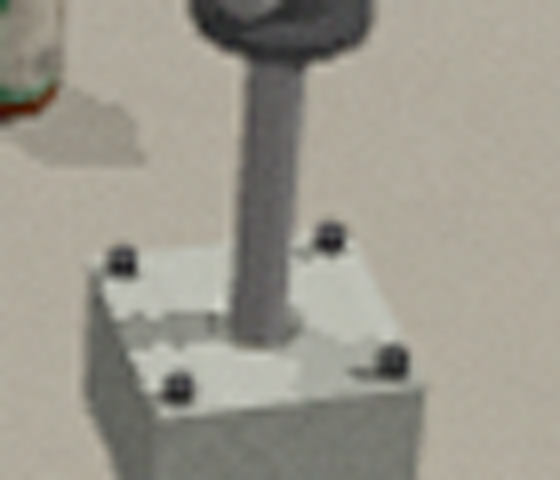

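Request:
{"op": "carry_out", "data": {"steps": [{"tx":0,"ty":0,"tz":-2,"roll":0,"claw":5},{"tx":0,"ty":0,"tz":-4,"roll":0,"claw":5},{"tx":0,"ty":0,"tz":-6,"roll":0,"claw":5},{"tx":0,"ty":0,"tz":-8,"roll":0,"claw":5},{"tx":0,"ty":0,"tz":-10,"roll":0,"claw":5},{"tx":0,"ty":0,"tz":-12,"roll":0,"claw":5},{"tx":0,"ty":0,"tz":-12,"roll":0,"claw":5}]}}

```text
time: 8.45
tool_pos: [0.5586, 0.1496, 0.1746]
ee_rot: [1.844, 2.543, 0.0]
wrist_force: [-0.1, -0.4, 2.4]
width: 0.0182
```

Request:
{"op": "carry_out", "data": {"steps": [{"tx":0,"ty":0,"tz":-2,"roll":0,"claw":5},{"tx":0,"ty":0,"tz":-4,"roll":0,"claw":5},{"tx":0,"ty":0,"tz":-6,"roll":0,"claw":5},{"tx":0,"ty":0,"tz":-8,"roll":0,"claw":5},{"tx":0,"ty":0,"tz":-10,"roll":0,"claw":5},{"tx":0,"ty":0,"tz":-12,"roll":0,"claw":5},{"tx":0,"ty":0,"tz":-14,"roll":0,"claw":5},{"tx":0,"ty":0,"tz":-16,"roll":0,"claw":5},{"tx":0,"ty":0,"tz":-18,"roll":0,"claw":5}]}}

```text
time: 9.35
tool_pos: [0.5587, 0.1496, 0.1562]
ee_rot: [1.844, 2.543, 0.001]
wrist_force: [-0.4, -0.2, 4.2]
width: 0.0181
```

Request:
{"op": "carry_out", "data": {"steps": [{"tx":0,"ty":0,"tz":-1,"roll":0,"claw":5},{"tx":0,"ty":0,"tz":-2,"roll":0,"claw":5},{"tx":0,"ty":0,"tz":-3,"roll":0,"claw":5},{"tx":0,"ty":0,"tz":-4,"roll":0,"claw":5}]}}

```text
time: 9.75
tool_pos: [0.5586, 0.1496, 0.1523]
ee_rot: [1.844, 2.543, 0.0]
wrist_force: [-0.2, -0.2, 3.5]
width: 0.0184
```

Request:
{"op": "carry_out", "data": {"steps": [{"tx":0,"ty":0,"tz":-1,"roll":0,"claw":5},{"tx":0,"ty":0,"tz":-2,"roll":0,"claw":5},{"tx":0,"ty":0,"tz":-2.5,"roll":0,"claw":5}]}}

```text
time: 10.05
tool_pos: [0.5586, 0.1496, 0.1497]
ee_rot: [1.844, 2.543, 0.0]
wrist_force: [0.3, -0.0, 4.2]
width: 0.0184
```

Request:
{"op": "carry_out", "data": {"steps": [{"tx":0,"ty":0,"tz":-1,"roll":0,"claw":5},{"tx":0,"ty":0,"tz":-2,"roll":0,"claw":5},{"tx":0,"ty":0,"tz":-2.5,"roll":0,"claw":5}]}}

```text
time: 10.35
tool_pos: [0.5585, 0.1496, 0.1472]
ee_rot: [1.844, 2.543, 0.0]
wrist_force: [-0.4, -0.4, 3.1]
width: 0.0185
```

Request:
{"op": "carry_out", "data": {"steps": [{"tx":0,"ty":0,"tz":-1,"roll":0,"claw":5},{"tx":0,"ty":0,"tz":-2,"roll":0,"claw":5},{"tx":0,"ty":0,"tz":-2.5,"roll":0,"claw":5}]}}

```text
time: 10.65
tool_pos: [0.5586, 0.1496, 0.145]
ee_rot: [1.844, 2.543, 0.0]
wrist_force: [-2.0, -0.3, 6.7]
width: 0.0183
```

Request:
{"op": "carry_out", "data": {"steps": [{"tx":0,"ty":0,"tz":-0.5,"roll":0,"claw":5},{"tx":0,"ty":0,"tz":-1,"roll":0,"claw":5},{"tx":0,"ty":0,"tz":-1,"roll":0,"claw":5}]}}

```text
time: 10.95
tool_pos: [0.5586, 0.1496, 0.1445]
ee_rot: [1.844, 2.543, 0.0]
wrist_force: [-1.1, -0.1, 6.9]
width: 0.0187
```

Request:
{"op": "carry_out", "data": {"steps": [{"tx":0,"ty":0,"tz":-0.5,"roll":0,"claw":5},{"tx":0,"ty":0,"tz":-1,"roll":0,"claw":5},{"tx":0,"ty":0,"tz":-1,"roll":0,"claw":5}]}}

```text
time: 11.25
tool_pos: [0.5587, 0.1496, 0.1441]
ee_rot: [1.844, 2.543, 0.0]
wrist_force: [-2.2, -0.3, 9.5]
width: 0.0185
```

Request:
{"op": "carry_out", "data": {"steps": [{"tx":0,"ty":0,"tz":-0.5,"roll":0,"claw":5},{"tx":0,"ty":0,"tz":-1,"roll":0,"claw":5},{"tx":0,"ty":0,"tz":-1.5,"roll":0,"claw":5},{"tx":0,"ty":0,"tz":-1.5,"roll":0,"claw":5}]}}

```text
time: 11.65
tool_pos: [0.5589, 0.1496, 0.1434]
ee_rot: [1.844, 2.543, 0.0]
wrist_force: [-2.8, -0.8, 12.3]
width: 0.0184
```

Request:
{"op": "carry_out", "data": {"steps": [{"tx":0,"ty":0,"tz":0,"roll":0,"claw":5}]}}

```text
time: 11.75
tool_pos: [0.5589, 0.1496, 0.1433]
ee_rot: [1.844, 2.543, 0.0]
wrist_force: [-2.1, -0.6, 12.9]
width: 0.0184
```

Request:
{"op": "carry_out", "data": {"steps": [{"tx":0,"ty":0,"tz":-0.5,"roll":0,"claw":5},{"tx":0,"ty":0,"tz":-1,"roll":0,"claw":5},{"tx":0,"ty":0,"tz":-1.5,"roll":0,"claw":5},{"tx":0,"ty":0,"tz":-1.5,"roll":0,"claw":5},{"tx":0,"ty":0,"tz":-1.5,"roll":0,"claw":5}]}}

```text
time: 12.25
tool_pos: [0.5591, 0.1496, 0.1426]
ee_rot: [1.844, 2.543, 0.001]
wrist_force: [-3.1, -0.3, 15.3]
width: 0.0181
```

Request:
{"op": "carry_out", "data": {"steps": [{"tx":0,"ty":0,"tz":0,"roll":0,"claw":5}]}}

```text
time: 12.35
tool_pos: [0.5591, 0.1497, 0.1426]
ee_rot: [1.844, 2.543, 0.001]
wrist_force: [-3.2, -1.2, 15.5]
width: 0.0183
```

Request:
{"op": "carry_out", "data": {"steps": [{"tx":0,"ty":0,"tz":-0.5,"roll":0,"claw":5},{"tx":0,"ty":0,"tz":-1.2,"roll":0,"claw":5},{"tx":0,"ty":0,"tz":-1.2,"roll":0,"claw":5},{"tx":0,"ty":0,"tz":-1.2,"roll":0,"claw":5}]}}

```text
time: 12.75
tool_pos: [0.5592, 0.1497, 0.142]
ee_rot: [1.844, 2.543, 0.001]
wrist_force: [-5.1, -1.9, 18.0]
width: 0.0184
```

Request:
{"op": "carry_out", "data": {"steps": [{"tx":0,"ty":0,"tz":0,"roll":0,"claw":5},{"tx":0,"ty":0,"tz":0,"roll":0,"claw":5},{"tx":0,"ty":0,"tz":0,"roll":0,"claw":5}]}}

```text
time: 13.05
tool_pos: [0.5592, 0.1497, 0.142]
ee_rot: [1.844, 2.543, 0.001]
wrist_force: [-4.4, -0.6, 18.3]
width: 0.0184
```

Request:
{"op": "carry_out", "data": {"steps": [{"tx":0,"ty":0,"tz":3,"roll":0,"claw":5},{"tx":0,"ty":0,"tz":8,"roll":0,"claw":5},{"tx":0,"ty":0,"tz":15,"roll":0,"claw":5},{"tx":0,"ty":0,"tz":25,"roll":0,"claw":5},{"tx":0,"ty":0,"tz":35,"roll":0,"claw":5},{"tx":0,"ty":0,"tz":45,"roll":0,"claw":5},{"tx":0,"ty":0,"tz":55,"roll":0,"claw":5},{"tx":0,"ty":0,"tz":75,"roll":0,"claw":5},{"tx":0,"ty":0,"tz":95,"roll":0,"claw":5},{"tx":0,"ty":0,"tz":120,"roll":0,"claw":5},{"tx":-2,"ty":-11,"tz":120,"roll":0,"claw":5},{"tx":-8,"ty":-46,"tz":120,"roll":0,"claw":5},{"tx":-16,"ty":-91,"tz":120,"roll":0,"claw":5},{"tx":-24,"ty":-136,"tz":120,"roll":0,"claw":5},{"tx":-32,"ty":-181,"tz":120,"roll":0,"claw":5},{"tx":-39,"ty":-221,"tz":120,"roll":0,"claw":5},{"tx":-43,"ty":-241,"tz":120,"roll":0,"claw":5},{"tx":-43.3,"ty":-246,"tz":120,"roll":0,"claw":5},{"tx":-43.3,"ty":-246,"tz":120,"roll":0,"claw":5},{"tx":-43.3,"ty":-246,"tz":120,"roll":0,"claw":5}]}}

```text
time: 15.05
tool_pos: [0.5149, -0.0957, 0.2581]
ee_rot: [-1.843, -2.543, -0.0]
wrist_force: [-0.5, -0.4, -0.9]
width: 0.0187
```

```bash
python3 - <<'E'
from h import *
s=readout.state();print(s["time"],s["tool_pos"],s["ee_rot"],s["width"],s["wrist_force"],s["ft_torque"])
i=optics.camera("side")[:,:,::-1];cv2.imwrite("pics/side6.png",i)
cv2.imwrite("pics/z6.png",np.hstack([cv2.resize(cv2.imread("pics/side3.png")[200:330,370:460],(360,520),interpolation=2),cv2.resize(i[200:330,370:460],(360,520),interpolation=2)]))
E
```

```text
15.05 [ 0.51494343 -0.09571705  0.25809804] [-1.84323735e+00 -2.54278111e+00 -4.39917619e-04] 0.0187054122216243 [-0.53683876 -0.44187661 -0.85383902] [-0.00593736  0.02996715 -0.01712787]
```

View pics/z6.png

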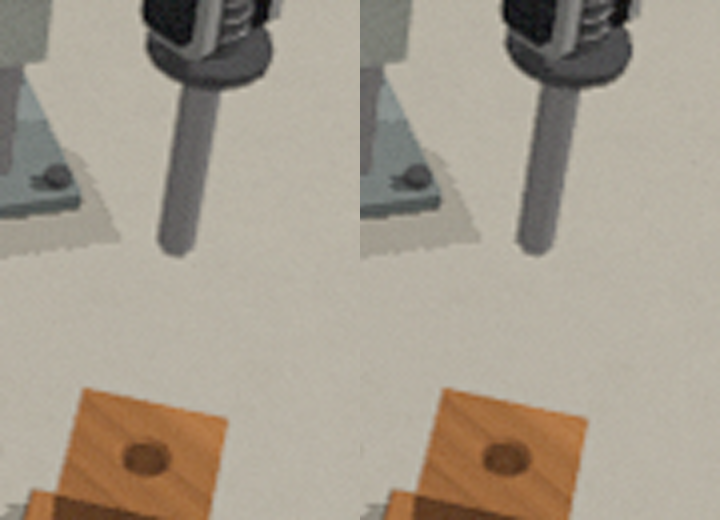

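Request:
{"op": "carry_out", "data": {"steps": [{"tx":0.6,"ty":-0.5,"tz":-20,"roll":0,"claw":5},{"tx":0.6,"ty":-0.5,"tz":-50,"roll":0,"claw":5},{"tx":0.6,"ty":-0.5,"tz":-75,"roll":0,"claw":5},{"tx":0.6,"ty":-0.5,"tz":-85,"roll":0,"claw":5},{"tx":0.6,"ty":-0.5,"tz":-85,"roll":0,"claw":5},{"tx":0.6,"ty":-0.5,"tz":-85,"roll":0,"claw":5}]}}

```text
time: 15.7
tool_pos: [0.5167, -0.0966, 0.1744]
ee_rot: [1.842, 2.543, 0.001]
wrist_force: [0.1, 0.6, -1.2]
width: 0.0186
```

```bash
python3 - <<'E'
from h import *
s=readout.state();print(s["time"],s["tool_pos"],s["wrist_force"],s["ft_torque"])
i=optics.camera("side")[:,:,::-1]
cv2.imwrite("pics/z7.png",cv2.resize(i[280:335,375:440],None,fx=8,fy=8,interpolation=2))
E
```

```text
15.7 [ 0.51666484 -0.09656657  0.17444095] [ 0.05943842  0.60133347 -1.15923201] [-0.00814533 -0.00524256  0.04009356]
```

View pics/z7.png

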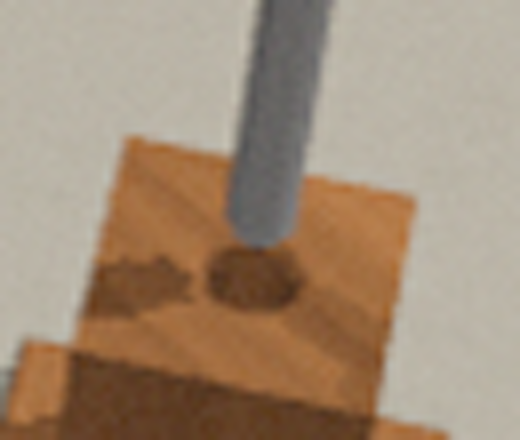

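```bash
python3 - <<'E'
from h import *
print(onz("side",(407.2,308.6),.0907)*1000,onz("side",(406.25,314.25),.08)*1000)
E
```

```text
[518.45984169 -97.09428715  90.7       ] [518.30626062 -97.36123866  80.        ]
```

Tip and hole agree to within 0.3 mm, so I descend.

Request:
{"op": "carry_out", "data": {"steps": [{"tx":-0.2,"ty":0,"tz":-5,"roll":0,"claw":5},{"tx":-0.2,"ty":0,"tz":-10,"roll":0,"claw":5},{"tx":-0.2,"ty":0,"tz":-14,"roll":0,"claw":5},{"tx":-0.2,"ty":0,"tz":-18,"roll":0,"claw":5},{"tx":-0.2,"ty":0,"tz":-22,"roll":0,"claw":5}]}}

```text
time: 16.25
tool_pos: [0.5155, -0.097, 0.1512]
ee_rot: [-1.844, -2.543, 0.0]
wrist_force: [0.9, -0.6, -1.1]
width: 0.0186
```

Request:
{"op": "carry_out", "data": {"steps": [{"tx":0,"ty":0,"tz":-6,"roll":0,"claw":5},{"tx":0,"ty":0,"tz":-12,"roll":0,"claw":5},{"tx":0,"ty":0,"tz":-18,"roll":0,"claw":5},{"tx":0,"ty":0,"tz":-24,"roll":0,"claw":5},{"tx":0,"ty":0,"tz":-30,"roll":0,"claw":5},{"tx":0,"ty":0,"tz":-36,"roll":0,"claw":5},{"tx":0,"ty":0,"tz":-42,"roll":0,"claw":5},{"tx":0,"ty":0,"tz":-48,"roll":0,"claw":5},{"tx":0,"ty":0,"tz":-54,"roll":0,"claw":5},{"tx":0,"ty":0,"tz":-56,"roll":0,"claw":5},{"tx":0,"ty":0,"tz":-56,"roll":0,"claw":5}]}}

```text
time: 17.35
tool_pos: [0.5152, -0.0968, 0.0951]
ee_rot: [-1.844, -2.543, 0.001]
wrist_force: [0.2, -0.9, -0.3]
width: 0.0183
```

Request:
{"op": "carry_out", "data": {"steps": [{"tx":0,"ty":0,"tz":-2,"roll":0,"claw":5},{"tx":0,"ty":0,"tz":-4,"roll":0,"claw":5},{"tx":0,"ty":0,"tz":-5.5,"roll":0,"claw":5},{"tx":0,"ty":0,"tz":-6.5,"roll":0,"claw":5},{"tx":0,"ty":0,"tz":-6.5,"roll":0,"claw":5}]}}

```text
time: 17.85
tool_pos: [0.5154, -0.0969, 0.089]
ee_rot: [-1.844, -2.543, 0.0]
wrist_force: [0.7, -0.0, -0.7]
width: 0.0185
```

Request:
{"op": "carry_out", "data": {"steps": [{"tx":0,"ty":0,"tz":-0.5,"roll":0,"claw":5},{"tx":0,"ty":0,"tz":-1,"roll":0,"claw":5},{"tx":0,"ty":0,"tz":-1,"roll":0,"claw":5}]}}

```text
time: 18.15
tool_pos: [0.5156, -0.097, 0.0887]
ee_rot: [-1.844, -2.543, 0.0]
wrist_force: [-2.5, 0.0, 3.6]
width: 0.0186
```

Request:
{"op": "carry_out", "data": {"steps": [{"tx":0,"ty":0,"tz":0,"roll":0,"claw":20},{"tx":0,"ty":0,"tz":0,"roll":0,"claw":24},{"tx":0,"ty":0,"tz":0,"roll":0,"claw":30},{"tx":0,"ty":0,"tz":0,"roll":0,"claw":50},{"tx":0,"ty":0,"tz":0,"roll":0,"claw":50},{"tx":0,"ty":0,"tz":0,"roll":0,"claw":50},{"tx":0,"ty":0,"tz":15,"roll":0,"claw":50},{"tx":0,"ty":0,"tz":45,"roll":0,"claw":50},{"tx":0,"ty":0,"tz":85,"roll":0,"claw":50},{"tx":0,"ty":0,"tz":130,"roll":0,"claw":50},{"tx":0,"ty":0,"tz":180,"roll":0,"claw":50},{"tx":0,"ty":0,"tz":180,"roll":0,"claw":50},{"tx":0,"ty":0,"tz":180,"roll":0,"claw":50}]}}

```text
time: 19.45
tool_pos: [0.5167, -0.0972, 0.2701]
ee_rot: [1.842, 2.54, 0.002]
wrist_force: [0.2, -0.1, -0.3]
width: 0.05
```

```bash
python3 - <<'E'
from h import *
s=readout.state();print(s["time"],s["tool_pos"],s["wrist_force"],s["joint_velocities"].round(3))
i=optics.camera("side")[:,:,::-1];t=optics.camera("top")[:,:,::-1]
cv2.imwrite("pics/z8.png",np.hstack([cv2.resize(cv2.imread("pics/side0.png")[150:400,230:480],(390,390)),cv2.resize(i[150:400,230:480],(390,390))]))
cv2.imwrite("pics/z9.png",np.hstack([cv2.resize(cv2.imread("pics/side0.png")[280:380,365:465],(390,390)),cv2.resize(i[280:380,365:465],(390,390))]))
print(cv2.absdiff(i,cv2.imread("pics/side0.png"))[280:380,365:440].mean())
E
```

```text
19.45 [ 0.51667337 -0.09722179  0.27011211] [ 0.23199994 -0.0901706  -0.34382995] [-0.001  0.039  0.063  0.001  0.003  0.001]
9.843377777777778
```

View pics/z8.png

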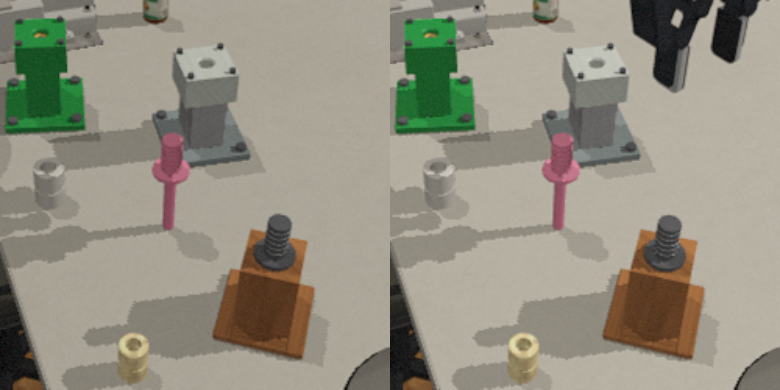

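View pics/z9.png

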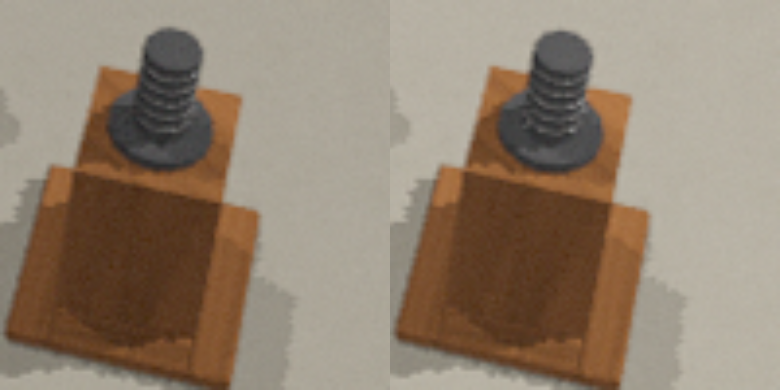

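The rod is back in its stand, upright and flange down as at the start. The dies and the pink and green decoys have not moved, and the gripper is clear.

```bash
python3 -c "
from rig import robot,readout
print(robot.finish_job())"
```

```text
the job is handed in; nothing more can be done
None
```

I pushed the brass bush down onto the spring cushion with the grey ejector rod, put the rod back upright in its wooden stand, and handed the job in at about 19.5 s.

- **Pressing:** The cushion met the bush with the rod tip about 61 mm above the worktop. I then pressed about 3 mm further. The wrist read about 18.3 N vertically, and no reading I took was above that. The force was sampled at the end of each move, not continuously.
- **Force on the bush:** I estimate about 18 N, because the rod's weight and the wall friction roughly cancel. The 3 mm depth alone would put it nearer 20 N. At the bottom there was also a 4–5 N sideways force, so the rod was touching the bore wall lightly.
- **Rod returned:** Resistance on lowering it came at the same height where I had gripped it (88.7 mm), so the flange is on the wood. The last side picture shows it upright and within about half a pixel of where it started.
- **Everything else:** In that picture the two dies, the pink rod and the green station have not moved. The gripper is open and about 18 cm clear above the rod.
- **Not checked:** I could not see the bush in the sleeve after pressing. That it came out and bore on the cushion is inferred from the force and depth readings.

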